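Cover the ice-point Dewar flasks

TASK

The four Dewar flasks from the thermometer calibration are emptied and dry: cover each for the night with its own lid, matching by size, so that every lid sits level on its rim with the plug inside the mouth. Lower the lids gently, do not drop them (the liners are glass); leave the flasks standing where they are, and do not disturb the calibration weight or the beaker.

Things in the scene. Friction and masses are not known exactly. Their poses are not given: they have to be found in the camera images.
- lid_a_centre (a point): Smallest of four loose lids, plug down: grey cap disc 70 mm across, 8 thick; below it a white plug 34 across, 12 deep; on top an upright black round knob 26 across, 34 tall. About 60 g. Point: on the axis half-way up the 54 mm height, z up; cap's underside 15 mm below it, cap's top 7 below, knob's top 27 above. Belongs on the flask with the 48 mm mouth.
- lid_b_centre (a point): Second smallest of four loose lids, plug down: grey cap disc 84 mm across, 8 thick; below it a white plug 48 across, 12 deep; on top an upright black round knob 26 across, 34 tall. About 95 g. Point: on the axis half-way up the 54 mm height, z up; cap's underside 15 mm below it, cap's top 7 below, knob's top 27 above. Belongs on the flask with the 62 mm mouth.
- lid_c_centre (a point): Second largest of four loose lids, plug down: grey cap disc 98 mm across, 8 thick; below it a white plug 62 across, 12 deep; on top an upright black round knob 26 across, 34 tall. About 130 g. Point: on the axis half-way up the 54 mm height, z up; cap's underside 15 mm below it, cap's top 7 below, knob's top 27 above. Belongs on the flask with the 76 mm mouth.
- lid_d_centre (a point): Largest of four loose lids, plug down: grey cap disc 112 mm across, 8 thick; below it a white plug 76 across, 12 deep; on top an upright black round knob 26 across, 34 tall. About 165 g. Point: on the axis half-way up the 54 mm height, z up; cap's underside 15 mm below it, cap's top 7 below, knob's top 27 above. Belongs on the flask with the 90 mm mouth.
- flask_a_mouth (a point): Smallest of four open Dewar flasks: blue-grey metal cylinder, black collar, bright inside, small wire handle on its far side; 74 mm across, 105 tall, mouth 48 across with flat rim 13 wide; loose, about 0.5 kg. Point: centre of the mouth at rim height, z up. Takes the lid with the 70 mm cap: cap rests on the rim, plug hangs inside with 7 mm to spare all round.
- flask_b_mouth (a point): Second smallest of four open Dewar flasks: blue-grey metal cylinder, black collar, bright inside, small wire handle on its far side; 88 mm across, 125 tall, mouth 62 across with flat rim 13 wide; loose, about 0.8 kg. Point: centre of the mouth at rim height, z up. Takes the lid with the 84 mm cap: cap rests on the rim, plug hangs inside with 7 mm to spare all round.
- flask_c_mouth (a point): Second largest of four open Dewar flasks: blue-grey metal cylinder, black collar, bright inside, small wire handle on its far side; 102 mm across, 145 tall, mouth 76 across with flat rim 13 wide; loose, about 1.1 kg. Point: centre of the mouth at rim height, z up. Takes the lid with the 98 mm cap: cap rests on the rim, plug hangs inside with 7 mm to spare all round.
- flask_d_mouth (a point): Largest of four open Dewar flasks: blue-grey metal cylinder, black collar, bright inside, small wire handle on its far side; 116 mm across, 165 tall, mouth 90 across with flat rim 13 wide; loose, about 1.5 kg. Point: centre of the mouth at rim height, z up. Takes the lid with the 112 mm cap: cap rests on the rim, plug hangs inside with 7 mm to spare all round.
- weight_centre (a point): Bystander: 500 g stainless calibration weight, a cylinder 38 mm across with a small 24 mm head, 67 mm tall in all, standing among the lids. This point is on its axis half-way up. Not to be moved.
- beaker_centre (a point): Bystander: empty glass beaker 68 mm across, 90 mm tall, standing at the right (-y) side of the bench. This point is on its axis half-way up. Not to be moved.

How it is judged (in metres and radians):
At the end, for the whole second after the job is handed in: Each of the four lids is seated on its own flask: lid axis within 10 mm of the mouth's centre, cap on the rim (height within 3 mm), lid within 0.08 rad of level; every flask upright within 0.05 rad; all lids and flasks at rest (horizontal distance between lid_a_centre and flask_a_mouth below 0.01 m and z of lid_a_centre in the frame of flask_a_mouth between 0.012 and 0.018 m and angle between each of lid_a_centre, lid_b_centre, lid_c_centre, lid_d_centre's own z axis and vertical below 0.08 rad and angle between each of flask_a_mouth, flask_b_mouth, flask_c_mouth, flask_d_mouth's own z axis and vertical below 0.05 rad and linear speed of each of lid_a, flask_a, lid_b, flask_b, lid_c, flask_c, lid_d, flask_d below 0.02 m/s and horizontal distance between lid_b_centre and flask_b_mouth below 0.01 m and z of lid_b_centre in the frame of flask_b_mouth between 0.012 and 0.018 m and horizontal distance between lid_c_centre and flask_c_mouth below 0.01 m and z of lid_c_centre in the frame of flask_c_mouth between 0.012 and 0.018 m and horizontal distance between lid_d_centre and flask_d_mouth below 0.01 m and z of lid_d_centre in the frame of flask_d_mouth between 0.012 and 0.018 m); the robot touches nothing.
It fails at once if a flask is pushed more than 30 mm from its place (distance of any of flask_a_mouth, flask_b_mouth, flask_c_mouth, flask_d_mouth from where it was at the start of the episode above 0.03 m).
It fails at once if a flask is tipped by more than 0.15 rad (angle between any of flask_a_mouth, flask_b_mouth, flask_c_mouth, flask_d_mouth's own z axis and vertical above 0.15 rad).
It fails at once if a lid is dropped on its flask (faster than 0.55 m/s within 25 mm of its seat, a fall of about 15 mm) ((horizontal distance between lid_a_centre and flask_a_mouth below 0.03 m and z of lid_a_centre in the frame of flask_a_mouth below 0.04 m and linear speed of lid_a above 0.55 m/s) or (horizontal distance between lid_b_centre and flask_b_mouth below 0.03 m and z of lid_b_centre in the frame of flask_b_mouth below 0.04 m and linear speed of lid_b above 0.55 m/s) or (horizontal distance between lid_c_centre and flask_c_mouth below 0.03 m and z of lid_c_centre in the frame of flask_c_mouth below 0.04 m and linear speed of lid_c above 0.55 m/s) or (horizontal distance between lid_d_centre and flask_d_mouth below 0.03 m and z of lid_d_centre in the frame of flask_d_mouth below 0.04 m and linear speed of lid_d above 0.55 m/s)).
It fails at once if the weight or the beaker is moved more than 20 mm (distance of any of weight_centre, beaker_centre from where it was at the start of the episode above 0.02 m).
It also fails if it takes over 109 s, if anything falls off the work surface, if the arm or the gripper's body presses on something with over 40 N, if the wrist force passes 120 N, or if a joint passes its speed limit or range.

ROBOT

A 6-joint arm with a two-finger parallel gripper is mounted at the origin on the work surface. World frame = base frame: x ahead of the robot, y to its left, z up, the work surface at z = 0. Lengths are in m, angles in degrees, forces in N, time in s.
With the tool pointing down it reaches from about 0.375 to 0.9 m from the base axis. Payload 3.1 kg.
Tool frame: the origin (TCP) lies on the centre line of the jaws, within the pads' length; the fingertips stand 25 mm ahead of it and the grasp point (between the pads) lies 6 mm ahead of it; z points along the fingers, y is the line along which they close (so a half turn about z gives the same grasp; the last joint's range is limited). The gripper opens to 87 mm and grips with 3 to 60 N. Pads are 19 mm wide; open, the fingers measure 117 mm over their backs; the gripper's body (75 mm by 190 mm) begins 51 mm behind the grasp point.
Start: joints at [60.705, 30.224, 82.088, -0, 67.689, -10.227], TCP at [0.204, 0.591, 0.248] pointing down, gripper open.
Joint ranges: [-176.69, 176.69], [-43.24, 126.21], [12.49, 139.97], [-82, 262], [0, 151.66], [-163.58, 163.58]. Speed limits (degrees/s): [159.86, 159.86, 180, 180, 180, 180].

INTERFACE

Orientations are given as a 3x3 rotation matrix whose columns are the frame's x, y, z axes.
In Python, from rig import bot, cams, models gives the robot as it stands. The module is installed in compiled form; this text tells all that it offers.
- The arm moves only by the shell command python3 -m handwheel 'ROWS' [OPENING]. ROWS is JSON, a list of rows, each a list of 6 numbers: the shift along the world's x, y, z each as a share of 1 m, from -1 to 1, then the turn, a rotation vector about the world's x, y, z each as a share of 2 rad, from -1 to 1. In form: [[dx, dy, dz, wx, wy, wz], ...]. A call has exactly 8 rows; each row is the pose to reach, as a shift and turn from the pose commanded when the call began; what a row does not reach only later rows make up. A row lasts 1/12 s, in which the tool goes at most 41.7 mm and 7.16 degrees, less where a joint would pass 70% of its speed; a pose out of reach is approached as far as the arm can. A call with a number of a shift or a turn outside -1 to 1 is refused whole. A call with a gripper value outside its range is refused whole. OPENING is the opening, from -1 (shut) to 1 (fully open), so that 0 is half open, set as the call begins (- or left out, the last holds). The fingers move at their own pace and stop on an object; the grip force is fixed at half the most. Time passes only in rows, so rows that repeat a pose let the fingers close, or fill a call up. It gives the time, the measured TCP pose, the force, the opening and the grip force at its end, in the units of the state.
- bot.read_state(): the state, without advancing time (a new reading comes with each control period).
- cams.capture(name): name is "side" or "top"; returns (picture, depth): 480x640x3 uint8, blue, green, red; 480x640 float32, m along the optical axis (not along the pixel's ray), 0 where there is no reading.
- cams.calibration(name): a dict with "mtx" (3x3 intrinsics, pixels), "dist_coeffs" ([k1, k2, p1, p2, k3] as OpenCV has them; the pictures are not rectified), "R" (3x3) and "t" (3): a world point X has camera coordinates R X + t. Camera axes: x right, y down, z forward; pixel columns grow to the right and rows downward; lengths in m; the calibration is good to about 2 mm. A picture is of the moment at which its call begins. calibration takes no time and is no camera call.
- bot.hand_in(): hands the job in; it is judged then, once.
Trained networks look in the newest picture that a camera, given by its name, has taken for a name from the list of things; names that differ only in an ending like _2 or _b are one class to them, and where a whole thing is asked for, a point or a joint stands for the part that bears it (a point fixed in the world has none). Each returns a list of dicts, best first, with "conf" (0 to 1); they miss things now and then, are a little off and sometimes report something else, mostly with a low value. They report only what shows in the picture. A call takes as long as a camera call.
- models.spot_in(query, camera): "position" ([column, row] in pixels, amid what is visible of it).
- models.tip_of(query, camera): "position" ([column, row] in pixels: a listed point, or the origin of a listed thing).
The state is a dict: "time_s": time; "joint_positions": joint angles; "qvel": joint speeds; "tau": joint torques, N m; "position": TCP position; "tcp_rot": TCP orientation; "force": force on the tool from outside, world axes, zero at the start; "moment": the same for the moment, N m; "opening": opening from 0.0 (shut) to 1.0 (fully open); "grasp_force": force on a finger pad.
Only numpy, scipy, OpenCV 4.12 (cv2) and the standard library are available. Lean on these libraries where they do the work, as an engineer would, in place of code of your own. Each camera call takes 0.05 s, during which the arm holds its last target. There are 200 camera calls.

## Working session

There is one attempt and no reset: what is moved stays moved. The work goes in short steps, Python scripts to look and compute and a shell command to move; the robot and the scene stay as the last step left them, time stands still between calls to the robot, and variables do not carry over. Pictures are saved under pics/ and viewed, at most 14 in all, crops included, and the job is handed in when it is done.

```bash
mkdir -p pics
python3 - <<'E'
from rig import bot,cams,models
import cv2
for n in("top","side"):
    p,d=cams.capture(n); cv2.imwrite(f"pics/{n}0.png",p)
    c=cams.calibration(n); print(n,c["mtx"],c["R"],c["t"],c["dist_coeffs"])
s=bot.read_state();print(s["time_s"],s["position"],s["tcp_rot"],s["opening"])
E
```

```text
top [[574.85703049   0.         313.91253083]
 [  0.         574.85703049 234.28484751]
 [  0.           0.           1.        ]] [[-1.77734505e-02 -9.99841058e-01 -1.40133677e-03]
 [-9.93048902e-01  1.78157776e-02 -1.16346366e-01]
 [ 1.16352839e-01 -6.76280434e-04 -9.93207712e-01]] [-0.04475125  0.51658256  1.57152206] [-0.15250985  0.          0.          0.          0.        ]
side [[536.00236616   0.         315.73014228]
 [  0.         536.00236616 237.58707362]
 [  0.           0.           1.        ]] [[ 0.92081985 -0.38966684 -0.01582879]
 [-0.25416133 -0.5688336  -0.78219585]
 [ 0.29579184  0.72428454 -0.62283152]] [-0.48164417  0.22785965  1.1352744 ] [-0.06101847  0.          0.          0.          0.        ]
0.1 [0.20382979 0.59017852 0.24669279] [[-9.45124017e-01  3.26710329e-01 -9.77004185e-04]
 [ 3.26711579e-01  9.45122576e-01 -1.69112498e-03]
 [ 3.70880714e-04 -1.91752142e-03 -9.99998093e-01]] 0.9965297635440227
```

View pics/top0.png

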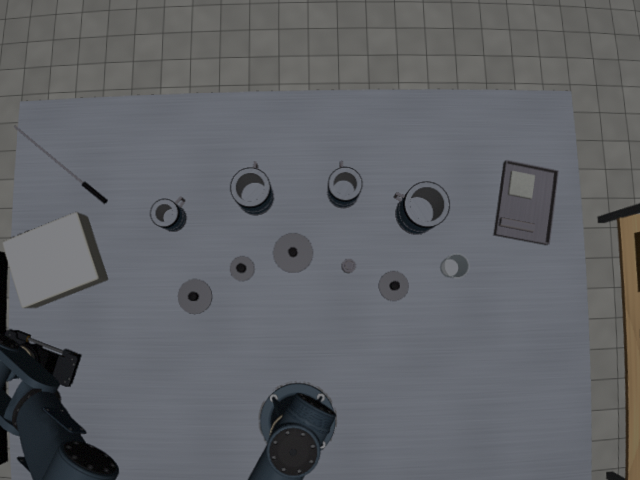

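View pics/side0.png

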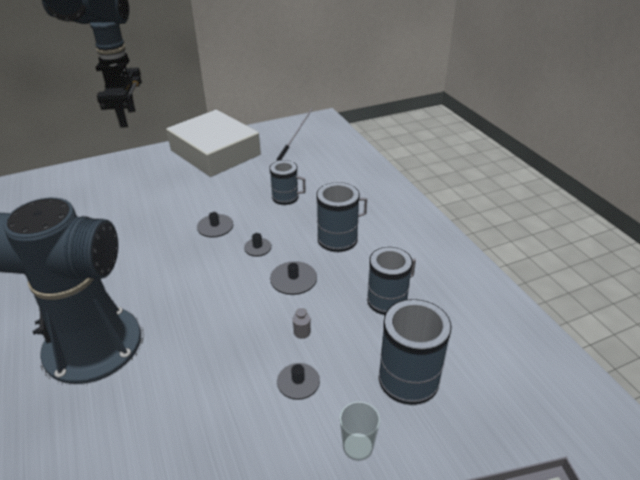

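The top view shows the flasks from left to right as a (166,212), c (251,188), b (346,186) and d (425,204). The lids are c (195,296), a (242,268), d (293,252) and b (393,285). The weight is at (348,266) and the beaker at (455,266). I'll measure these from the depth images, using circle fits of known radius.

```bash
cat > h.py <<'E'
import numpy as np,cv2
from rig import bot,cams,models
from scipy.optimize import least_squares
def cloud(n):
    p,d=cams.capture(n);c=cams.calibration(n);K,R,t=map(np.array,(c["mtx"],c["R"],c["t"]))
    g=np.indices(d.shape)[::-1].reshape(2,-1).T.astype(np.float64)
    u=cv2.undistortPoints(g.reshape(-1,1,2),K,np.array(c["dist_coeffs"])).reshape(-1,2)
    z=d.ravel(); P=np.c_[u*z[:,None],z]; W=(P-t)@R
    return np.where(z[:,None]>0,W,np.nan).reshape(d.shape+(3,))
def fit(W,seed,r,z,tol=.006):
    """circle of known radius round the hull of points at height z near the seed (x,y)"""
    Q=W.reshape(-1,3);Q=Q[(np.abs(Q[:,2]-z)<tol)&(np.hypot(*(Q[:,:2]-seed).T)<r*1.35+.01)]
    if len(Q)<8:return None
    H=cv2.convexHull(Q[:,:2].astype(np.float32)).reshape(-1,2)
    s=least_squares(lambda v:np.hypot(*(H-v[:2]).T)-v[2],[*H.mean(0),r],loss="soft_l1",f_scale=.002).x
    return np.round([*s[:2],s[2]-r,np.median(Q[:,2]),len(Q)],4)
E
python3 - <<'E'
from h import *
T=cloud("top");S=cloud("side")
px=dict(a=((242,268),(166,212)),b=((393,285),(346,186)),c=((195,296),(251,188)),d=((293,252),(425,204)))
def seed(q,z):
    w=T[q[1]-4:q[1]+5,q[0]-4:q[0]+5].reshape(-1,3); w=np.nanmedian(w,0); o=-np.array(cams.calibration("top")["R"]).T@cams.calibration("top")["t"]
    return (o+(w-o)*(z-o[2])/(w[2]-o[2]))[:2]
for i,k in enumerate("abcd"):
    l,f=px[k];R=.035+.007*i
    sl=seed(l,.054);h=.105+.02*i;sf=seed(f,h)
    for nm,W in(("top",T),("side",S)):
        print(k,nm,"lid",fit(W,sl,R,.02),"knob",fit(W,sl,.013,.054,.005),"flask",fit(W,sf,R+.002,h))
print("weight",fit(T,seed((348,266),.067),.012,.067),"beaker",seed((455,266),.09))
for q in("lid_a_centre","flask_a_mouth","weight_centre"):
    print(q,[(np.round(r["position"]).tolist(),round(r["conf"],2)) for r in models.tip_of(q,"top")][:6])
E
```

```text
a top lid [ 4.248e-01  1.489e-01 -2.000e-04  2.050e-02  3.730e+02] knob [ 4.247e-01  1.484e-01 -6.000e-04  5.410e-02  6.000e+01] flask [5.734e-01 3.491e-01 2.500e-03 1.052e-01 3.890e+02]
a side lid [4.237e-01 1.467e-01 2.000e-04 2.000e-02 3.230e+02] knob [ 4.248e-01  1.470e-01 -4.000e-04  5.350e-02  5.900e+01] flask [5.715e-01 3.466e-01 3.200e-03 1.044e-01 2.700e+02]
b top lid [ 3.693e-01 -2.718e-01 -1.000e-03  2.000e-02  5.490e+02] knob [ 3.680e-01 -2.721e-01 -7.000e-04  5.420e-02  6.000e+01] flask [ 6.393e-01 -1.373e-01  1.900e-03  1.251e-01  4.930e+02]
b side lid [ 3.689e-01 -2.748e-01  0.000e+00  2.000e-02  1.027e+03] knob [ 3.684e-01 -2.755e-01 -2.000e-04  5.320e-02  1.240e+02] flask [ 6.394e-01 -1.405e-01  2.600e-03  1.244e-01  6.470e+02]
c top lid [ 3.497e-01  2.829e-01 -7.000e-04  2.090e-02  7.750e+02] knob [ 3.498e-01  2.830e-01 -1.200e-03  5.450e-02  5.100e+01] flask [6.306e-01 1.115e-01 2.100e-03 1.452e-01 5.990e+02]
c side lid [ 3.478e-01  2.795e-01 -1.000e-04  1.990e-02  5.550e+02] knob [ 3.483e-01  2.791e-01 -9.000e-04  5.340e-02  5.000e+01] flask [6.296e-01 1.104e-01 3.200e-03 1.444e-01 5.210e+02]
d top lid [ 4.665e-01  7.500e-03 -8.000e-04  2.060e-02  1.047e+03] knob [ 4.667e-01  7.800e-03 -9.000e-04  5.400e-02  6.200e+01] flask [ 5.738e-01 -3.461e-01  1.900e-03  1.649e-01  7.190e+02]
d side lid [4.669e-01 4.100e-03 3.000e-04 2.000e-02 1.094e+03] knob [ 4.664e-01  3.600e-03 -4.000e-04  5.350e-02  7.400e+01] flask [ 5.741e-01 -3.482e-01  2.600e-03  1.641e-01  1.350e+03]
weight [ 4.264e-01 -1.462e-01 -9.000e-04  6.750e-02  5.400e+01] beaker [ 0.416075   -0.43245533]
lid_a_centre [([237.0, 268.0], 0.57)]
flask_a_mouth [([162.0, 211.0], 0.66)]
weight_centre [([347.0, 264.0], 0.64)]
```

```bash
python3 -m handwheel '[[0.01,-0.02,-0.005,0,0,0],[0.025,-0.055,-0.01,0,0,0],[0.045,-0.09,-0.02,0,0,0],[0.06,-0.125,-0.03,0,0,0],[0.075,-0.16,-0.04,0,0,0],[0.09,-0.195,-0.05,0,0,0],[0.105,-0.23,-0.05,0,0,0],[0.12,-0.26,-0.05,0,0,0]]' 1
python3 -m handwheel '[[0.015,-0.03,0,0,0,0],[0.025,-0.05,-0.02,0,0,0],[0.025,-0.05,-0.05,0,0,0],[0.025,-0.05,-0.085,0,0,0],[0.025,-0.05,-0.115,0,0,0],[0.025,-0.05,-0.135,0,0,0],[0.025,-0.05,-0.145,0,0,0],[0.025,-0.05,-0.145,0,0,0]]' 1
```

```text
time_s: 1.02
position: [0.3238, 0.3283, 0.197]
tcp_rot: [[-0.945, 0.327, -0.002], [0.327, 0.945, -0.001], [0.001, -0.002, -1.0]]
force: [0.8, 0.9, -0.3]
opening: 1.002
grasp_force: 0.0
time_s: 1.68
position: [0.3484, 0.2802, 0.0505]
tcp_rot: [[-0.945, 0.327, -0.004], [0.327, 0.945, -0.002], [0.003, -0.003, -1.0]]
force: [-0.9, 0.1, 0.3]
opening: 1.0
grasp_force: 0.0
```

```bash
python3 -m handwheel '[[0,0,0,0,0,0],[0,0,0,0,0,0],[0,0,0,0,0,0],[0,0,0,0,0,0],[0,0,0,0,0,0],[0,0,0,0,0,0],[0,0,0,0,0,0],[0,0,0,0,0,0]]' -1
python3 -m handwheel '[[0,0,0.005,0,0,0],[0,0,0.015,0,0,0],[0,0,0.035,0,0,0],[0,0,0.06,0,0,0],[0,0,0.09,0,0,0],[0,0,0.115,0,0,0],[0,0,0.13,0,0,0],[0,0,0.13,0,0,0]]'
```

```text
time_s: 2.35
position: [0.3492, 0.2807, 0.0528]
tcp_rot: [[-0.945, 0.327, 0.0], [0.327, 0.945, 0.0], [-0.0, 0.0, -1.0]]
force: [-0.4, 0.1, 0.0]
opening: 0.478
grasp_force: 0.0
time_s: 3.02
position: [0.3506, 0.2815, 0.1855]
tcp_rot: [[-0.945, 0.326, 0.006], [0.326, 0.945, 0.003], [-0.005, 0.005, -1.0]]
force: [-0.4, 0.8, -1.1]
opening: 0.283
grasp_force: 30.0
```

The fingers were still closing when the lift began, so I need to check where they hold the knob.

Run:
```python
from h import *
p,_=cams.capture("side");cv2.imwrite("pics/s1.png",cv2.resize(p[100:300,60:340],None,fx=2.5,fy=2.5))
s=bot.read_state();print(s["position"],s["opening"],s["grasp_force"])
for n in("top","side"):
    W=cloud(n).reshape(-1,3);Q=W[(np.hypot(W[:,0]-s["position"][0],W[:,1]-s["position"][1])<.055)&(W[:,2]>.03)&(W[:,2]<s["position"][2]-.026)]
    print(n,len(Q),np.histogram(Q[:,2],bins=np.arange(.03,.17,.005)))
    if len(Q)>20:
        z=np.median(Q[:,2]);print(fit(W,np.array(s["position"][:2]),.049,z,.006))
```

```text
[0.34982438 0.28103641 0.18395012] 0.2808148299953247 29.97185379266739
top 131 (array([ 0,  0,  0,  0,  0,  0,  0,  0,  0,  0,  0,  0,  0,  0,  0,  0,  0,
        0,  4, 41, 59, 25,  2,  0,  0,  0,  0,  0]), array([0.03 , 0.035, 0.04 , 0.045, 0.05 , 0.055, 0.06 , 0.065, 0.07 ,
       0.075, 0.08 , 0.085, 0.09 , 0.095, 0.1  , 0.105, 0.11 , 0.115,
       0.12 , 0.125, 0.13 , 0.135, 0.14 , 0.145, 0.15 , 0.155, 0.16 ,
       0.165, 0.17 ]))
[ 3.619e-01  2.788e-01 -1.080e-02  1.321e-01  1.170e+02]
side 672 (array([  0,   0,   0,   0,   0,   0,   0,   0,   0,   0,   0,   0,   0,
         0,   0,   0,   0,   5,  39, 324, 236,  23,  15,  14,  11,   5,
         0,   0]), array([0.03 , 0.035, 0.04 , 0.045, 0.05 , 0.055, 0.06 , 0.065, 0.07 ,
       0.075, 0.08 , 0.085, 0.09 , 0.095, 0.1  , 0.105, 0.11 , 0.115,
       0.12 , 0.125, 0.13 , 0.135, 0.14 , 0.145, 0.15 , 0.155, 0.16 ,
       0.165, 0.17 ]))
[3.481e-01 2.795e-01 3.000e-04 1.296e-01 5.810e+02]
```

View pics/s1.png

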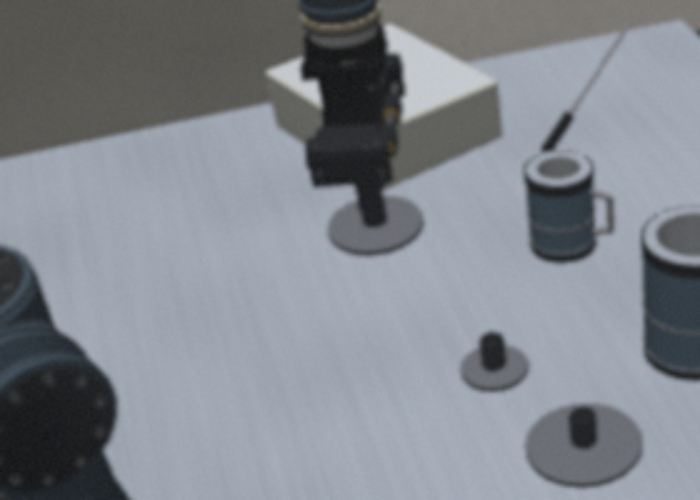

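The side view shows the lid held by only the top few mm of its knob, at about (370,215) in the crop, and slightly tilted. I'll set it back down, regrip lower, and wait longer for the grip.

```bash
python3 -m handwheel '[[0,0,-0.015,0,0,0],[0,0,-0.04,0,0,0],[0,0,-0.065,0,0,0],[0,0,-0.085,0,0,0],[0,0,-0.1,0,0,0],[0,0,-0.105,0,0,0],[0,0,-0.11,0,0,0],[0,0,-0.11,0,0,0]]'
python3 -m handwheel '[[0,0,0,0,0,0],[0,0,0,0,0,0],[0,0,0,0,0,0],[0,0,0,0,0,0],[0,0,-0.005,0,0,0],[0,0,-0.012,0,0,0],[0,0,-0.02,0,0,0],[0,0,-0.02,0,0,0]]' 0.2
python3 - <<'E'
from h import *
for n in("top","side"):
    W=cloud(n);print(n,fit(W,np.array([.349,.281]),.049,.02))
E
```

```text
time_s: 3.83
position: [0.3486, 0.2806, 0.0719]
tcp_rot: [[-0.945, 0.327, -0.002], [0.327, 0.945, -0.001], [0.001, -0.001, -1.0]]
force: [0.6, -1.0, -1.1]
opening: 0.284
grasp_force: 30.0
time_s: 4.5
position: [0.3485, 0.2803, 0.0511]
tcp_rot: [[-0.945, 0.327, -0.002], [0.327, 0.945, -0.001], [0.002, -0.002, -1.0]]
force: [-0.2, 0.9, -0.3]
opening: 0.6
grasp_force: 0.0
top [ 4.128e-01  2.580e-01 -1.180e-02  1.980e-02  7.700e+01]
side [ 3.475e-01  2.779e-01 -6.000e-04  1.960e-02  4.590e+02]
```

```bash
python3 -m handwheel '[[0,0,0,0,0,0],[0,0,0,0,0,0],[0,0,0,0,0,0],[0,0,0,0,0,0],[0,0,0,0,0,0],[0,0,0,0,0,0],[0,0,0,0,0,0],[0,0,0,0,0,0]]' -1
python3 -m handwheel '[[0,0,0,0,0,0],[0,0,0,0,0,0],[0,0,0.005,0,0,0],[0,0,0.02,0,0,0],[0,0,0.045,0,0,0],[0,0,0.075,0,0,0],[0,0,0.105,0,0,0],[0,0,0.125,0,0,0]]'
python3 - <<'E'
from h import *
s=bot.read_state();print(s["position"],s["opening"],s["grasp_force"])
W=cloud("side");print(fit(W,np.array(s["position"][:2]),.049,s["position"][2]-.033,.008))
E
```

```text
time_s: 5.27
position: [0.3492, 0.2808, 0.0527]
tcp_rot: [[-0.945, 0.327, 0.0], [0.327, 0.945, 0.0], [-0.0, 0.0, -1.0]]
force: [-0.3, -0.5, 2.8]
opening: 0.292
grasp_force: 30.0
time_s: 5.93
position: [0.3493, 0.2808, 0.1798]
tcp_rot: [[-0.945, 0.327, 0.002], [0.327, 0.945, 0.001], [-0.001, 0.001, -1.0]]
force: [0.2, 0.8, -1.9]
opening: 0.291
grasp_force: 30.0
[0.34927596 0.28079292 0.17978298] 0.2908784026861724 29.99992239754647
[ 3.474e-01  2.780e-01 -1.000e-03  1.473e-01  5.700e+02]
```

```bash
python3 -m handwheel '[[0.005,-0.003,0.01,0,0,0],[0.02,-0.012,0.025,0,0,0],[0.04,-0.025,0.04,0,0,0],[0.065,-0.04,0.055,0,0,0],[0.095,-0.058,0.065,0,0,0],[0.125,-0.076,0.065,0,0,0],[0.155,-0.094,0.065,0,0,0],[0.185,-0.112,0.065,0,0,0]]'
python3 -m handwheel '[[0.03,-0.018,0,0,0,0],[0.055,-0.033,0,0,0,0],[0.075,-0.045,0,0,0,0],[0.088,-0.053,0,0,0,0],[0.096,-0.058,0,0,0,0],[0.096,-0.058,0,0,0,0],[0.096,-0.058,0,0,0,0],[0.096,-0.058,0,0,0,0]]'
python3 - <<'E'
from h import *
s=bot.read_state();print(s["position"],s["opening"],s["grasp_force"])
W=cloud("side");print("lid",fit(W,np.array(s["position"][:2]),.049,s["position"][2]-.033,.008))
W=cloud("side");print("flask",fit(W,np.array([.63,.11]),.051,.145))
p,_=cams.capture("side");cv2.imwrite("pics/s2.png",cv2.resize(p[100:300,220:440],None,fx=2.5,fy=2.5))
E
```

```text
time_s: 6.65
position: [0.5347, 0.1676, 0.2423]
tcp_rot: [[-0.945, 0.327, -0.001], [0.327, 0.945, 0.0], [0.001, -0.0, -1.0]]
force: [0.1, -0.9, -1.9]
opening: 0.293
grasp_force: 30.0
time_s: 7.32
position: [0.6286, 0.1115, 0.242]
tcp_rot: [[-0.945, 0.326, -0.002], [0.326, 0.945, 0.0], [0.002, -0.0, -1.0]]
force: [0.2, -0.7, -1.2]
opening: 0.291
grasp_force: 30.0
[0.62858396 0.1114595  0.24203973] 0.29079756534350576 30.000077658332884
lid [6.259e-01 1.099e-01 3.000e-04 2.093e-01 6.510e+02]
flask [6.288e-01 1.088e-01 2.600e-03 1.443e-01 5.020e+02]
```

View pics/s2.png

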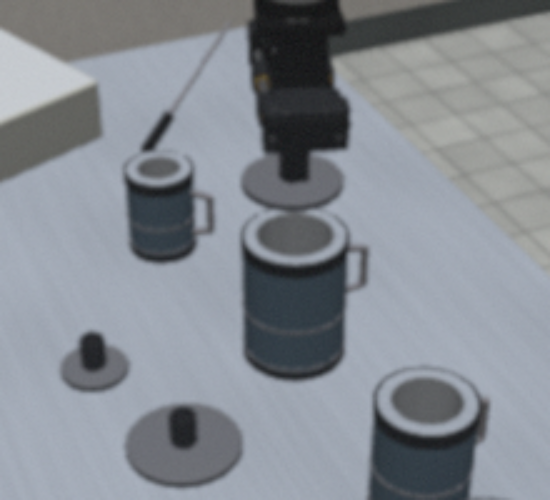

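The side view shows the lid level and centred over flask c, whose mouth is at about (295,235). I'll lower it with a small +x correction.

```bash
python3 -m handwheel '[[0.002,0,-0.01,0,0,0],[0.002,0,-0.02,0,0,0],[0.002,0,-0.03,0,0,0],[0.002,0,-0.038,0,0,0],[0.002,0,-0.045,0,0,0],[0.002,0,-0.05,0,0,0],[0.002,0,-0.053,0,0,0],[0.002,0,-0.056,0,0,0]]'
python3 -m handwheel '[[0,0,-0.001,0,0,0],[0,0,-0.001,0,0,0],[0,0,-0.001,0,0,0],[0,0,-0.001,0,0,0],[0,0,-0.001,0,0,0],[0,0,-0.001,0,0,0],[0,0,-0.001,0,0,0],[0,0,-0.001,0,0,0]]'
```

```text
time_s: 8.13
position: [0.6322, 0.1107, 0.186]
tcp_rot: [[-0.945, 0.327, -0.0], [0.327, 0.945, 0.0], [0.0, -0.0, -1.0]]
force: [-0.4, -0.7, -2.1]
opening: 0.29
grasp_force: 30.0
time_s: 8.8
position: [0.6323, 0.1107, 0.1858]
tcp_rot: [[-0.945, 0.327, 0.001], [0.327, 0.945, -0.0], [-0.001, 0.0, -1.0]]
force: [0.1, 0.1, -0.5]
opening: 0.287
grasp_force: 30.0
```

```bash
python3 -m handwheel '[[0,0,0,0,0,0],[0,0,0,0,0,0],[0,0,0,0,0,0],[0,0,0,0,0,0],[0,0,0.01,0,0,0],[0,0,0.025,0,0,0],[0,0,0.045,0,0,0],[0,0,0.06,0,0,0]]' 0.2
python3 -m handwheel '[[-0.015,0.003,0,0,0,0],[-0.04,0.007,0,0,0,0],[-0.075,0.013,0,0,0,0],[-0.11,0.02,-0.01,0,0,0],[-0.14,0.025,-0.03,0,0,0],[-0.17,0.03,-0.05,0,0,0],[-0.195,0.035,-0.075,0,0,0],[-0.208,0.037,-0.1,0,0,0]]'
python3 - <<'E'
from h import *
for n in("side","top"):
    W=cloud(n);print(n,"lid",fit(W,np.array([.63,.11]),.049,.153,.003),"flask",fit(W,np.array([.63,.11]),.051,.145,.003),"lid a",fit(W,np.array([.424,.148]),.035,.02))
E
```

```text
time_s: 9.47
position: [0.6326, 0.1107, 0.2475]
tcp_rot: [[-0.945, 0.327, 0.001], [0.327, 0.945, -0.0], [-0.001, 0.0, -1.0]]
force: [-0.1, -0.2, 1.3]
opening: 0.6
grasp_force: 0.0
time_s: 10.13
position: [0.4207, 0.1482, 0.146]
tcp_rot: [[-0.945, 0.326, -0.001], [0.326, 0.945, 0.0], [0.001, -0.0, -1.0]]
force: [0.3, 0.1, -0.1]
opening: 0.603
grasp_force: 0.0
side lid [ 6.295e-01  1.085e-01 -3.000e-04  1.532e-01  5.880e+02] flask [6.289e-01 1.083e-01 1.400e-03 1.446e-01 1.490e+02] lid a [4.244e-01 1.464e-01 1.000e-04 2.000e-02 3.270e+02]
top lid [6.302e-01 1.105e-01 1.000e-03 1.533e-01 6.490e+02] flask [6.306e-01 1.116e-01 1.700e-03 1.456e-01 1.350e+02] lid a None
```

```bash
python3 -m handwheel '[[0,0,-0.02,0,0,0],[0,0,-0.045,0,0,0],[0,0,-0.065,0,0,0],[0,0,-0.08,0,0,0],[0,0,-0.09,0,0,0],[0,0,-0.093,0,0,0],[0,0,-0.093,0,0,0],[0,0,-0.093,0,0,0]]'
python3 -m handwheel '[[0,0,0,0,0,0],[0,0,0,0,0,0],[0,0,0,0,0,0],[0,0,0,0,0,0],[0,0,0,0,0,0],[0,0,0,0,0,0],[0,0,0,0,0,0],[0,0,0,0,0,0]]' -1
```

```text
time_s: 10.9
position: [0.4261, 0.1477, 0.0534]
tcp_rot: [[-0.945, 0.327, 0.003], [0.327, 0.945, 0.0], [-0.003, 0.001, -1.0]]
force: [-0.5, 0.3, -0.1]
opening: 0.599
grasp_force: 0.0
time_s: 11.57
position: [0.4243, 0.1477, 0.0528]
tcp_rot: [[-0.945, 0.327, 0.001], [0.327, 0.945, 0.0], [-0.0, 0.0, -1.0]]
force: [-0.9, 0.8, 4.6]
opening: 0.292
grasp_force: 30.0
```

Lid c is seated to within about 1 mm. Lid a is gripped and next.

```bash
python3 -m handwheel '[[0,0,0,0,0,0],[0,0,0.01,0,0,0],[0,0,0.03,0,0,0],[0,0,0.06,0,0,0],[0,0,0.09,0,0,0],[0.01,0.013,0.12,0,0,0],[0.025,0.033,0.145,0,0,0],[0.043,0.058,0.152,0,0,0]]'
python3 -m handwheel '[[0.018,0.025,0,0,0,0],[0.036,0.049,0,0,0,0],[0.054,0.073,0,0,0,0],[0.072,0.097,0,0,0,0],[0.088,0.118,0,0,0,0],[0.1,0.135,0,0,0,0],[0.105,0.142,0,0,0,0],[0.105,0.142,0,0,0,0]]'
python3 -m handwheel '[[0,0,0,0,0,0],[0,0,0,0,0,0],[0,0,-0.01,0,0,0],[0,0,-0.02,0,0,0],[0,0,-0.027,0,0,0],[0,0,-0.032,0,0,0],[0,0,-0.032,0,0,0],[0,0,-0.032,0,0,0]]'
python3 - <<'E'
from h import *
s=bot.read_state();print(s["position"],s["opening"],s["grasp_force"])
for n in("side","top"):
    W=cloud(n);print("lid",fit(W,np.array(s["position"][:2]),.035,s["position"][2]-.033,.008),"flask",fit(W,np.array([.5725,.3478]),.037,.105,.005))
E
```

```text
time_s: 12.23
position: [0.4682, 0.2059, 0.2083]
tcp_rot: [[-0.945, 0.328, 0.005], [0.328, 0.945, 0.0], [-0.004, 0.002, -1.0]]
force: [1.5, 0.3, -0.2]
opening: 0.289
grasp_force: 30.0
time_s: 12.9
position: [0.5724, 0.3488, 0.2035]
tcp_rot: [[-0.946, 0.325, -0.001], [0.325, 0.946, -0.0], [0.0, -0.0, -1.0]]
force: [1.3, -0.7, -0.5]
opening: 0.289
grasp_force: 30.0
time_s: 13.57
position: [0.5718, 0.3474, 0.1718]
tcp_rot: [[-0.945, 0.327, -0.001], [0.327, 0.945, -0.001], [0.001, -0.001, -1.0]]
force: [-0.0, 1.0, -1.3]
opening: 0.29
grasp_force: 30.0
[0.5718219  0.34742357 0.17179603] 0.2901949725696234 29.98399634845555
lid [5.703e-01 3.448e-01 1.000e-04 1.392e-01 2.310e+02] flask [5.716e-01 3.460e-01 2.400e-03 1.043e-01 1.890e+02]
lid None flask [ 0.5384  0.3435 -0.0312  0.1047 16.    ]
```

```bash
python3 -m handwheel '[[0.001,0.001,-0.006,0,0,0],[0.001,0.001,-0.012,0,0,0],[0.001,0.001,-0.017,0,0,0],[0.001,0.001,-0.021,0,0,0],[0.001,0.001,-0.024,0,0,0],[0.001,0.001,-0.026,0,0,0],[0.001,0.001,-0.027,0,0,0],[0.001,0.001,-0.027,0,0,0]]'
python3 -m handwheel '[[0,0,0,0,0,0],[0,0,0,0,0,0],[0,0,0,0,0,0],[0,0,0,0,0,0],[0,0,0,0,0,0],[0,0,0,0,0,0],[0,0,0,0,0,0],[0,0,0,0,0,0]]'
```

```text
time_s: 14.33
position: [0.573, 0.3487, 0.1459]
tcp_rot: [[-0.945, 0.327, -0.0], [0.327, 0.945, -0.0], [0.0, -0.0, -1.0]]
force: [-0.4, 0.3, 2.1]
opening: 0.293
grasp_force: 30.0
time_s: 15.0
position: [0.5731, 0.3487, 0.1458]
tcp_rot: [[-0.945, 0.327, -0.0], [0.327, 0.945, -0.0], [-0.0, -0.0, -1.0]]
force: [-2.3, -0.5, 4.5]
opening: 0.291
grasp_force: 30.0
```

```bash
python3 -m handwheel '[[0,0,0,0,0,0],[0,0,0,0,0,0],[0,0,0,0,0,0],[0,0,0,0,0,0],[0,0,0.01,0,0,0],[0,0,0.025,0,0,0],[0,0,0.045,0,0,0],[0,0,0.06,0,0,0]]' 0.2
python3 -m handwheel '[[-0.005,-0.015,0,0,0,0],[-0.015,-0.045,0,0,0,0],[-0.026,-0.083,0,0,0,0],[-0.038,-0.121,0,0,0,0],[-0.05,-0.159,0,0,0,0],[-0.062,-0.197,0,0,0,0],[-0.074,-0.235,0,0,0,0],[-0.085,-0.27,0,0,0,0]]'
python3 -m handwheel '[[-0.01,-0.03,-0.01,0,0,0],[-0.017,-0.055,-0.03,0,0,0],[-0.021,-0.07,-0.055,0,0,0],[-0.021,-0.073,-0.085,0,0,0],[-0.021,-0.073,-0.115,0,0,0],[-0.021,-0.073,-0.138,0,0,0],[-0.021,-0.073,-0.15,0,0,0],[-0.021,-0.073,-0.153,0,0,0]]'
python3 - <<'E'
from h import *
for n in("side","top"):
    W=cloud(n);print(n,"lid",fit(W,np.array([.5725,.348]),.035,.113,.003),"flask",fit(W,np.array([.5725,.348]),.037,.105,.003),"lid d",fit(W,np.array([.467,.006]),.056,.02))
E
```

```text
time_s: 15.67
position: [0.5737, 0.3489, 0.2073]
tcp_rot: [[-0.945, 0.327, 0.001], [0.327, 0.945, 0.001], [-0.001, 0.001, -1.0]]
force: [-0.3, 0.4, 0.3]
opening: 0.599
grasp_force: 0.0
time_s: 16.33
position: [0.4876, 0.0769, 0.2063]
tcp_rot: [[-0.945, 0.326, 0.001], [0.326, 0.945, -0.0], [-0.001, 0.0, -1.0]]
force: [1.5, -0.2, 0.2]
opening: 0.598
grasp_force: 0.0
time_s: 17.0
position: [0.4667, 0.0055, 0.051]
tcp_rot: [[-0.945, 0.327, -0.003], [0.327, 0.945, 0.001], [0.003, -0.0, -1.0]]
force: [0.8, -0.5, 0.1]
opening: 0.601
grasp_force: 0.0
side lid None flask None lid d [ 4.661e-01  3.000e-03 -3.000e-04  1.970e-02  6.850e+02]
top lid [5.736e-01 3.500e-01 1.300e-03 1.130e-01 2.510e+02] flask [5.736e-01 3.497e-01 2.100e-03 1.056e-01 6.500e+01] lid d None
```

```bash
python3 -m handwheel '[[0,0,0,0,0,0],[0,0,0,0,0,0],[0,0,0,0,0,0],[0,0,0,0,0,0],[0,0,0,0,0,0],[0,0,0,0,0,0],[0,0,0,0,0,0],[0,0,0,0,0,0]]' -1
```

```text
time_s: 17.77
position: [0.4675, 0.0057, 0.0531]
tcp_rot: [[-0.945, 0.327, 0.001], [0.327, 0.945, -0.0], [-0.001, 0.0, -1.0]]
force: [0.5, 0.9, 5.5]
opening: 0.291
grasp_force: 30.0
```

```bash
python3 -m handwheel '[[0,0,0,0,0,0],[0,0,0.008,0,0,0],[0,0,0.025,0,0,0],[0,0,0.055,0,0,0],[0,0,0.09,0,0,0],[0,0,0.125,0,0,0],[0,0,0.16,0,0,0],[0.003,-0.01,0.185,0,0,0]]'
python3 -m handwheel '[[0.007,-0.025,0.01,0,0,0],[0.017,-0.058,0.017,0,0,0],[0.027,-0.092,0.017,0,0,0],[0.038,-0.127,0.017,0,0,0],[0.049,-0.162,0.017,0,0,0],[0.06,-0.197,0.017,0,0,0],[0.071,-0.232,0.017,0,0,0],[0.081,-0.265,0.017,0,0,0]]'
python3 -m handwheel '[[0.009,-0.03,0,0,0,0],[0.016,-0.053,0,0,0,0],[0.021,-0.069,0,0,0,0],[0.023,-0.076,0,0,0,0],[0.023,-0.078,0,0,0,0],[0.023,-0.078,0,0,0,0],[0.023,-0.078,-0.005,0,0,0],[0.023,-0.078,-0.01,0,0,0]]'
python3 - <<'E'
from h import *
s=bot.read_state();print(s["position"],s["opening"],s["grasp_force"])
for n in("side","top"):
    W=cloud(n);print("lid",fit(W,np.array(s["position"][:2]),.056,s["position"][2]-.033,.008),"flask",fit(W,np.array([.574,-.347]),.058,.165,.005))
p,_=cams.capture("side");cv2.imwrite("pics/s3.png",p)
E
```

```text
time_s: 18.43
position: [0.4692, -0.0031, 0.2404]
tcp_rot: [[-0.946, 0.325, 0.001], [0.325, 0.946, 0.0], [-0.001, 0.001, -1.0]]
force: [0.7, -0.4, -1.8]
opening: 0.288
grasp_force: 30.0
time_s: 19.1
position: [0.5508, -0.271, 0.2544]
tcp_rot: [[-0.945, 0.327, -0.001], [0.327, 0.945, 0.001], [0.001, 0.0, -1.0]]
force: [0.9, 1.1, -0.4]
opening: 0.289
grasp_force: 30.0
time_s: 19.77
position: [0.5739, -0.3458, 0.2446]
tcp_rot: [[-0.946, 0.326, -0.0], [0.326, 0.946, 0.0], [0.0, 0.0, -1.0]]
force: [0.6, -0.4, -1.8]
opening: 0.29
grasp_force: 30.0
[ 0.57393838 -0.3458018   0.24458104] 0.29010623948406655 29.99996144324541
lid [ 5.735e-01 -3.477e-01  2.000e-04  2.109e-01  1.652e+03] flask [ 5.732e-01 -3.491e-01  1.500e-03  1.642e-01  7.760e+02]
lid None flask None
```

View pics/s3.png

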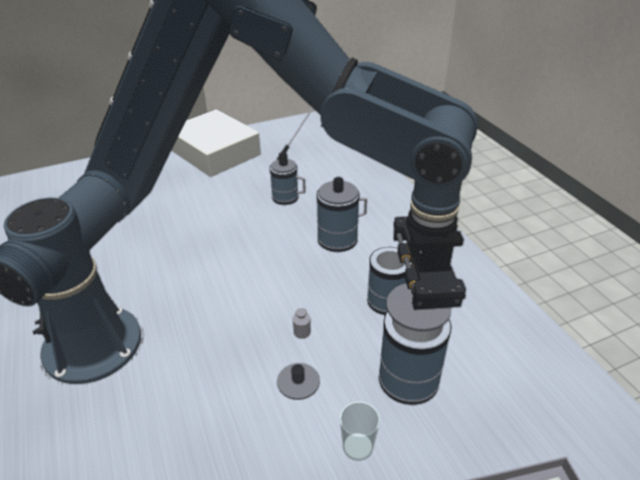

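The side view shows lids c and a seated, and lid d level over flask d at about (417,320). I'll lower it.

```bash
python3 -m handwheel '[[0,-0.001,-0.008,0,0,0],[0,-0.001,-0.016,0,0,0],[0,-0.001,-0.023,0,0,0],[0,-0.001,-0.029,0,0,0],[0,-0.001,-0.034,0,0,0],[0,-0.001,-0.037,0,0,0],[0,-0.001,-0.039,0,0,0],[0,-0.001,-0.039,0,0,0]]'
python3 -m handwheel '[[0,0,0,0,0,0],[0,0,0,0,0,0],[0,0,0,0,0,0],[0,0,0,0,0,0],[0,0,0,0,0,0],[0,0,0,0,0,0],[0,0,0,0,0,0],[0,0,0,0,0,0]]'
```

```text
time_s: 20.58
position: [0.5739, -0.3482, 0.2062]
tcp_rot: [[-0.945, 0.327, -0.0], [0.327, 0.945, 0.0], [0.001, 0.0, -1.0]]
force: [-1.0, 2.0, 2.2]
opening: 0.289
grasp_force: 30.0
time_s: 21.25
position: [0.574, -0.3482, 0.2062]
tcp_rot: [[-0.945, 0.327, -0.0], [0.327, 0.945, 0.0], [0.0, -0.0, -1.0]]
force: [-2.7, 2.0, 5.3]
opening: 0.29
grasp_force: 30.0
```

```bash
python3 -m handwheel '[[0,0,0,0,0,0],[0,0,0,0,0,0],[0,0,0,0,0,0],[0,0,0,0,0,0],[0,0,0.01,0,0,0],[0,0,0.025,0,0,0],[0,0,0.045,0,0,0],[0,0,0.06,0,0,0]]' 0.2
python3 -m handwheel '[[-0.015,0.005,0,0,0,0],[-0.045,0.016,0,0,0,0],[-0.08,0.029,0,0,0,0],[-0.115,0.042,-0.01,0,0,0],[-0.15,0.055,-0.02,0,0,0],[-0.18,0.066,-0.04,0,0,0],[-0.197,0.072,-0.065,0,0,0],[-0.205,0.0745,-0.095,0,0,0]]'
python3 -m handwheel '[[0,0,-0.03,0,0,0],[0,0,-0.06,0,0,0],[0,0,-0.085,0,0,0],[0,0,-0.104,0,0,0],[0,0,-0.114,0,0,0],[0,0,-0.118,0,0,0],[0,0,-0.118,0,0,0],[0,0,-0.118,0,0,0]]'
python3 -m handwheel '[[0,0,0,0,0,0],[0,0,0,0,0,0],[0,0,0,0,0,0],[0,0,0,0,0,0],[0,0,0,0,0,0],[0,0,0,0,0,0],[0,0,0,0,0,0],[0,0,0,0,0,0]]' -1
python3 - <<'E'
from h import *
for n in("side","top"):
    W=cloud(n);print(n,"lid",fit(W,np.array([.574,-.347]),.056,.173,.003),"flask",fit(W,np.array([.574,-.347]),.058,.165,.003))
E
```

```text
time_s: 21.92
position: [0.5746, -0.3487, 0.2673]
tcp_rot: [[-0.945, 0.327, 0.001], [0.327, 0.945, -0.001], [-0.002, -0.001, -1.0]]
force: [1.2, -0.3, 1.0]
opening: 0.592
grasp_force: 0.0
time_s: 22.58
position: [0.3675, -0.2731, 0.1718]
tcp_rot: [[-0.945, 0.327, 0.002], [0.327, 0.945, -0.002], [-0.002, -0.002, -1.0]]
force: [0.9, -0.4, -0.4]
opening: 0.598
grasp_force: 0.0
time_s: 23.25
position: [0.3697, -0.2744, 0.053]
tcp_rot: [[-0.945, 0.327, 0.001], [0.327, 0.945, -0.001], [-0.001, -0.001, -1.0]]
force: [-0.3, -0.5, -0.2]
opening: 0.599
grasp_force: 0.0
time_s: 23.92
position: [0.3693, -0.2739, 0.0529]
tcp_rot: [[-0.945, 0.327, 0.0], [0.327, 0.945, -0.0], [-0.001, -0.0, -1.0]]
force: [0.2, 0.3, 5.6]
opening: 0.29
grasp_force: 30.0
side lid [ 5.735e-01 -3.496e-01  1.000e-04  1.727e-01  2.041e+03] flask [ 5.733e-01 -3.491e-01  1.500e-03  1.640e-01  3.030e+02]
top lid [ 5.724e-01 -3.456e-01 -4.000e-04  1.731e-01  9.050e+02] flask [ 5.736e-01 -3.456e-01  1.900e-03  1.656e-01  1.870e+02]
```

```bash
python3 -m handwheel '[[0,0,0,0,0,0],[0,0,0.008,0,0,0],[0,0,0.025,0,0,0],[0,0,0.055,0,0,0],[0,0,0.09,0,0,0],[0.005,0.003,0.125,0,0,0],[0.02,0.01,0.15,0,0,0],[0.045,0.022,0.165,0,0,0]]'
python3 -m handwheel '[[0.032,0.016,0.005,0,0,0],[0.064,0.032,0.005,0,0,0],[0.098,0.049,0.005,0,0,0],[0.132,0.066,0.005,0,0,0],[0.164,0.082,0.005,0,0,0],[0.191,0.096,0.005,0,0,0],[0.211,0.106,0.005,0,0,0],[0.222,0.111,0.005,0,0,0]]'
python3 -m handwheel '[[0.003,0.002,0,0,0,0],[0.003,0.002,0,0,0,0],[0.003,0.002,-0.008,0,0,0],[0.003,0.002,-0.016,0,0,0],[0.003,0.002,-0.02,0,0,0],[0.003,0.002,-0.02,0,0,0],[0.003,0.002,-0.02,0,0,0],[0.003,0.002,-0.02,0,0,0]]'
python3 - <<'E'
from h import *
s=bot.read_state();print(s["position"],s["opening"],s["grasp_force"])
W=cloud("side");print("lid",fit(W,np.array(s["position"][:2]),.042,s["position"][2]-.033,.008),"flask",fit(W,np.array([.639,-.139]),.044,.125,.005))
E
```

```text
time_s: 24.68
position: [0.4137, -0.2526, 0.2208]
tcp_rot: [[-0.944, 0.329, 0.002], [0.329, 0.944, -0.003], [-0.002, -0.002, -1.0]]
force: [1.2, -0.2, -2.5]
opening: 0.29
grasp_force: 30.0
time_s: 25.35
position: [0.6381, -0.1387, 0.2221]
tcp_rot: [[-0.946, 0.324, 0.0], [0.324, 0.946, 0.001], [-0.0, 0.001, -1.0]]
force: [0.6, -0.1, -0.4]
opening: 0.293
grasp_force: 30.0
time_s: 26.02
position: [0.6389, -0.1392, 0.2026]
tcp_rot: [[-0.945, 0.327, -0.0], [0.327, 0.945, -0.0], [0.0, -0.0, -1.0]]
force: [-0.2, 0.8, -1.9]
opening: 0.288
grasp_force: 30.0
[ 0.63894983 -0.13922278  0.20258369] 0.28833767118322645 29.99938849825412
lid [ 6.380e-01 -1.411e-01  1.000e-04  1.694e-01  6.180e+02] flask [ 6.384e-01 -1.414e-01  2.300e-03  1.245e-01  4.230e+02]
```

Lid b is aligned to within 1 mm. The commanded z goes from 0.203 to 0.166.

```bash
python3 -m handwheel '[[0,0,-0.008,0,0,0],[0,0,-0.016,0,0,0],[0,0,-0.023,0,0,0],[0,0,-0.029,0,0,0],[0,0,-0.033,0,0,0],[0,0,-0.035,0,0,0],[0,0,-0.037,0,0,0],[0,0,-0.037,0,0,0]]'
python3 -m handwheel '[[0,0,0,0,0,0],[0,0,0,0,0,0],[0,0,0,0,0,0],[0,0,0,0,0,0],[0,0,0,0,0,0],[0,0,0,0,0,0],[0,0,0,0,0,0],[0,0,0,0,0,0]]'
```

```text
time_s: 26.73
position: [0.6392, -0.1387, 0.166]
tcp_rot: [[-0.945, 0.327, 0.0], [0.327, 0.945, -0.0], [-0.0, -0.0, -1.0]]
force: [-0.6, -0.3, -0.3]
opening: 0.293
grasp_force: 30.0
time_s: 27.4
position: [0.6393, -0.1388, 0.1659]
tcp_rot: [[-0.945, 0.327, 0.0], [0.327, 0.945, -0.0], [-0.0, 0.0, -1.0]]
force: [-1.4, 1.0, 3.8]
opening: 0.287
grasp_force: 30.0
```

Release it, then back away up and towards the robot.

```bash
python3 -m handwheel '[[0,0,0,0,0,0],[0,0,0,0,0,0],[0,0,0,0,0,0],[0,0,0,0,0,0],[0,0,0.01,0,0,0],[0,0,0.03,0,0,0],[0,0,0.06,0,0,0],[0,0,0.095,0,0,0]]' 0.2
python3 -m handwheel '[[-0.02,0.01,0.02,0,0,0],[-0.05,0.03,0.03,0,0,0],[-0.08,0.05,0.04,0,0,0],[-0.11,0.07,0.05,0,0,0],[-0.14,0.09,0.05,0,0,0],[-0.16,0.1,0.05,0,0,0],[-0.17,0.11,0.05,0,0,0],[-0.17,0.11,0.05,0,0,0]]'
python3 - <<'E'
from h import *
c=dict(a=(.5725,.348),b=(.639,-.139),c=(.630,.111),d=(.574,-.347))
for n in("side","top"):
    W=cloud(n)
    for i,k in enumerate("abcd"):
        h=.105+.02*i;print(n,k,"lid",fit(W,np.array(c[k]),.035+.007*i,h+.008,.003),"flask",fit(W,np.array(c[k]),.037+.007*i,h,.003))
p,_=cams.capture("side");cv2.imwrite("pics/s4.png",p)
E
```

```text
time_s: 28.07
position: [0.6381, -0.1385, 0.2601]
tcp_rot: [[-0.945, 0.327, -0.004], [0.327, 0.945, 0.002], [0.004, 0.0, -1.0]]
force: [1.2, 0.3, 0.0]
opening: 0.596
grasp_force: 0.0
time_s: 28.73
position: [0.4671, -0.0271, 0.3112]
tcp_rot: [[-0.946, 0.326, -0.0], [0.326, 0.946, 0.001], [0.001, 0.001, -1.0]]
force: [0.3, 0.5, -0.4]
opening: 0.595
grasp_force: 0.0
side a lid None flask [5.768e-01 3.461e-01 5.800e-03 1.040e-01 1.200e+01]
side b lid [ 6.388e-01 -1.408e-01 -1.000e-04  1.330e-01  6.400e+02] flask [ 6.387e-01 -1.411e-01  1.900e-03  1.242e-01  1.850e+02]
side c lid [ 6.296e-01  1.097e-01 -1.000e-04  1.532e-01  5.760e+02] flask [6.283e-01 1.082e-01 1.300e-03 1.446e-01 1.610e+02]
side d lid [ 5.733e-01 -3.497e-01  2.000e-04  1.727e-01  2.029e+03] flask [ 5.737e-01 -3.487e-01  1.900e-03  1.640e-01  2.980e+02]
top a lid [5.748e-01 3.472e-01 9.000e-04 1.134e-01 2.540e+02] flask [5.734e-01 3.489e-01 1.700e-03 1.054e-01 9.000e+01]
top b lid [ 6.380e-01 -1.362e-01  7.000e-04  1.333e-01  4.340e+02] flask [ 6.395e-01 -1.371e-01  1.200e-03  1.253e-01  1.350e+02]
top c lid [ 6.307e-01  1.110e-01 -3.000e-04  1.532e-01  6.320e+02] flask [6.303e-01 1.112e-01 1.800e-03 1.452e-01 1.490e+02]
top d lid [ 5.739e-01 -3.459e-01  6.000e-04  1.731e-01  8.840e+02] flask [ 5.736e-01 -3.460e-01  1.600e-03  1.656e-01  1.900e+02]
```

View pics/s4.png

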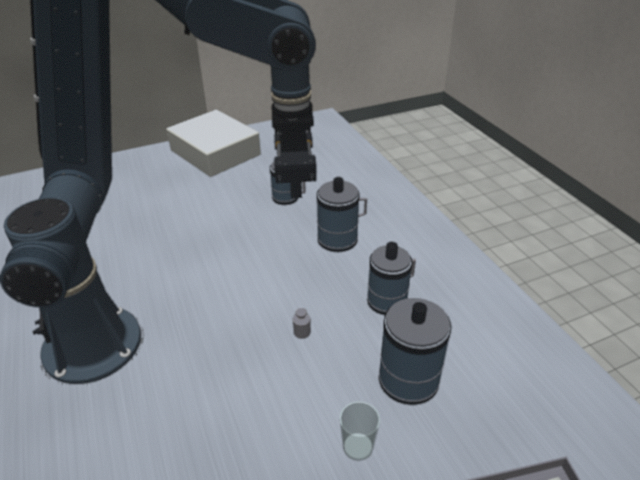

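The side view shows lids c (338,195), b (390,262) and d (417,325) level on their rims. Lid a is hidden here, but the top depth image puts its cap at 0.113 m, centred on its flask. The weight (302,323) and beaker (359,432) are where they were. Handing in.

```bash
python3 -c "
from rig import bot
print(bot.hand_in())"
```

```text
the job is handed in; nothing more can be done
None
```

All four lids are on their own flasks and the job is handed in at about 29 s; my last depth check had each lid level and centred to about 2 mm, and the weight and beaker look unmoved in the last picture, but hand-in returned no verdict.

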